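# Set the topping warmer to medium with a fingertip and start it

## Robot

A 6-joint arm with a two-finger parallel gripper is mounted at the origin on the work surface. World frame = base frame: x ahead of the robot, y to its left, z up, the work surface at z = 0. Lengths are in mm, angles in rad, forces in N, time in s.
With the tool pointing down it reaches from about 425 to 950 mm from the base axis. Payload 14.7 kg.
Tool frame: the origin (TCP) lies midway between the tips of the shut fingers; the grasp point (between the pads) lies 19 mm behind it; z points along the fingers, x is the direction in which the jaws open and shut, and the axes are right-handed (so a half turn about z gives the same grasp; the last joint's range is limited). The gripper opens to 85 mm and grips with 20 to 120 N. Pads are 22 mm wide; open, the fingers measure 114 mm over their backs; the gripper's body (76 mm by 85 mm) begins 54 mm behind the grasp point. The pads swing forward as they close: fully open they stand 13 mm farther back than shut.
Start: joints at [1.204, 0.48, 1.596, -0, 1.065, -0.047], TCP at [204.32, 617.045, 200.897] pointing down, gripper open.
Joint ranges: [-2.75, 2.75], [-0.82, 2.05], [0.23, 2.67], [-1.56, 4.7], [0.09, 2.69], [-2.92, 2.92]. Speed limits (rad/s): [1.89, 1.89, 2.39, 3.01, 3.01, 3.01].

## Interface

Orientations are given as [roll, pitch, yaw] about the fixed x, y, z axes, in that order (R = Rz(yaw) Ry(pitch) Rx(roll)).
In Python, from station import arm, optics, job, nets gives the robot as it stands. The module is installed in compiled form; this text tells all that it offers.
- The arm moves only by the tool move_arm, never from a script. Its argument "motion" is a list of rows, each a list of 3 entries, a list of its own where there are three numbers: the turn, a rotation vector about the tool's x, y, z in degrees, then the shift along the tool's x, y, z in m, then the opening, from 0 (shut) to 1 (fully open). A call has 1 to 12 rows; each row is the pose to reach, as a shift and turn from the pose measured when the call began, along the tool's axes at that moment; what a row does not reach only later rows make up. A row lasts 1/10 s, in which the tool goes at most 50 mm and 8.59 degrees, less where a joint would pass 70% of its speed; a pose out of reach is approached as far as the arm can. A call with a gripper value outside its range is refused whole. The fingers move at their own pace and stop on an object; "newtons" is the grip in N (left out, the last holds). Time passes only in rows, so rows that repeat a pose let the fingers close. It gives the time, the measured TCP pose, the force and the opening at its end, in the units of the state.
- arm.get_obs(): the state, without advancing time (a new reading comes with each control period).
- optics.snapshot(name): name is "scene" or "top" or "wrist"; returns a dict with "frame" (420x560x3 uint8, red, green, blue), "range_z" (420x560 float32, mm along the optical axis (not along the pixel's ray), 0 where there is no reading), "mtx" (3x3 intrinsics, pixels), "rvec" (rotation vector, rad) and "tvec" (3), from world to camera coordinates, as OpenCV has them. Camera axes: x right, y down, z forward; pixel columns grow to the right and rows downward; lengths in mm; the calibration is good to about 2 mm. The wrist camera is an equidistant fisheye: a pixel r from the principal point sees the ray r / f radians off the axis. A picture is of the moment at which its call begins.
- job.sign_off(): hands the job in, once; it reports no verdict.
Trained networks look in the newest picture that a camera, given by its name, has taken for a name from the list of things; names that differ only in an ending like _2 or _b are one class to them, and where a whole thing is asked for, a point or a joint stands for the part that bears it (a point fixed in the world has none). Each returns a list of dicts, best first, with "conf" (0 to 1); they miss things now and then, are a little off and sometimes report something else, mostly with a low value. They report only what shows in the picture. A call takes as long as a camera call.
- nets.search_frame(camera, thing): "position" ([x, y, z] in mm, in world coordinates, good to about 4 mm: the middle of the surface that is visible of it).
- nets.cut_out(camera, thing): "region" (420x560 bool, what is visible of it).
- nets.mark_of(camera, thing): "position" ([x, y, z] in mm, in world coordinates, good to about 4 mm: a listed point, or the origin of a listed thing).
The state is a dict: "clock": time; "q": joint angles; "qvel": joint speeds; "joint_torque": joint torques, N m; "tool_pos": TCP position; "eef_rot": TCP orientation; "ft_force": force on the tool from outside, world axes, zero at the start; "ft_torque": the same for the moment, N m; "gripper_width": opening from 0.0 (shut) to 1.0 (fully open).
Only numpy, scipy, OpenCV 4.12 (cv2) and the standard library are available. Lean on these libraries where they do the work, as an engineer would, in place of code of your own. Each camera call takes 0.05 s, during which the arm holds its last target. There are 200 camera calls.

## Task

With a fingertip, roll the ribbed thermostat wheel on the topping warmer, its top going from the warmer's front towards the jars, until the orange band clicks into place at the white index lines, then press the green start button all the way down and let it come back up. Only touch the controls: do not press the start button before orange is set, do not press the red stop button, and leave the jars, bottles and all other things where they stand.

Things in the scene. Friction and masses are not known exactly. Their poses are not given: they have to be found in the camera images.
- warmer: White countertop topping warmer, fixed to the counter, 290 (x) x 360 (y) x 72 high, mm. Origin: centre of its underside; z up; its own -x side is the front (towards the robot, turned by up to about 0.4 rad) with an aluminium control strip on its top; the black hot plate with two jars (tops 137 mm above the counter) lies on the +x half.
- wheel_crown (a point): Highest point of the thermostat wheel at rest, mid-width, 88 mm above the counter, 16 mm above the control strip; axes parallel to the warmer's, does not turn with the wheel. The black wheel (radius 40, 48 wide, level axle along the warmer's y, grey ribs across its rim) stands out of the strip and is turned by friction on its rim. White lines on the guards beside it, at the crown's x, are the index.
- guard_left (a point): Top centre of the grey guard on the wheel's +y side; its twin is on the -y side. Each is 46 long (x), 12 wide and 12 high above the strip, from 25.5 to 37.5 mm off the wheel's mid-width, top 4 mm below the crown: the wheel cannot be pinched.
- axle_mid (a point): Middle of the wheel's axle, 40 mm under the crown, hidden. The axle is sprung: it starts to sink at about 2.5 N on the crown and sinks 3 mm, needing about 10 N there; then it is solid. The wheel turns in any of these heights.
- wheel (a joint): Wheel angle, rad; grows as the crown moves along the warmer's +x, 0.04 m of rim travel per rad. Detents: 0 white band at the index (off), 0.5 yellow (low), 1.0 orange (medium), 1.5 red (high); stops at -0.1 and 1.6. Past half way it pulls itself into the next detent (up to about 2.5 N at the rim) and stays there when released. Starts at white or yellow.
- start_top (a point): Centre of the top of the green start button (28 mm across), 115 mm to the warmer's +y side of the wheel. It moves down with the button.
- start (a joint): Green button's travel, m: 0 up, 0.006 fully down (about 5 N, springs back).
- stop_top (a point): Centre of the top of the red stop button, same size, 115 mm to the warmer's -y side of the wheel. Not to be pressed.
- stop (a joint): Red button's travel, m: 0 up, 0.006 fully down.
- jar_choc: Dark brown closed jar, 72 across, 62 high, on the hot plate; bystander. Origin at the centre of its underside.
- jar_caramel: Amber closed jar, same size, on the hot plate; bystander.
- sauce_dark: Dark sauce bottle, 60 across, 170 high, white cap; bystander on the counter.
- sauce_amber: Amber sauce bottle, 60 across, 160 high, red cap; bystander on the counter.
- cone_cup: Pink paper-look cone cup, 84 across at the top, 104 high; bystander.
- tub: Closed food tub 162 x 122 x 61 high with a white lid; bystander.
- banana: Banana about 180 long and 36 thick, lying on the white cutting board; bystander.
- cutter: Blue ring cutter, 68 across, 25 high; bystander.

How it is judged:
By the outcome, as a careful person would: the job done as asked, in the order asked, and still so for the second after the job is handed in, with the robot touching nothing.
It also fails if it takes over 51 s, if anything falls off the work surface, if the arm or the gripper's body presses on something with over 40 N, if the wrist force passes 120 N, or if a joint passes its speed limit or range.

## Working session

There is one attempt and no reset: what is moved stays moved. The work goes in short steps, Python scripts to look and compute and a tool call to move; the robot and the scene stay as the last step left them, time stands still between calls to the robot, and variables do not carry over. Pictures are saved under pics/ and viewed, about 8 in all and at most 12, crops included, and the job is handed in when it is done.

Besides the shell and the picture viewer there is one more tool, called as a command line: name --argument value ..., lists and objects as JSON in quotes. move_arm: Moves the arm, as the interface text tells. Its arguments: {"type":"object","properties":{"motion":{"type":"array"},"newtons":{"type":"number"}},"required":["motion"]}

```bash
mkdir -p pics
python3 - <<'E'
from station import arm, optics, nets
import cv2,numpy as np
o=arm.get_obs();print(o['clock'],o['tool_pos'],o['eef_rot'],o['ft_force'],o['gripper_width'])
ims=[]
for c in("scene","top"):
    s=optics.snapshot(c);cv2.imwrite(f"pics/{c}0.png",s['frame'][...,::-1])
    for t in("warmer","wheel_crown","guard_left","start_top","stop_top","jar_choc","jar_caramel"):
        print(c,t,[(np.round(d['position']),round(d['conf'],2)) for d in nets.mark_of(c,t)[:2]])
print(arm.get_obs()['clock'])
E
```

```text
0.0 [204.13494844 616.61905172 200.24389365] [-3.14149832e+00  1.25595536e-03  1.25101304e+00] [-0.86037682 -0.03073963 -0.32687961] 1.0000903528573855
scene warmer [(array([655., -50.,   3.]), 0.59)]
scene wheel_crown [(array([577., -15.,  83.]), 0.89)]
scene guard_left [(array([585.,  12.,  81.]), 0.63)]
scene start_top [(array([618.,  88.,  94.]), 0.44), (array([ 330., -421.,   11.]), 0.28)]
scene stop_top [(array([ 533., -124.,   94.]), 0.52), (array([331., 309.,  -1.]), 0.47)]
scene jar_choc [(array([749.,  11.,  76.]), 0.83), (array([616.,  87.,  96.]), 0.52)]
scene jar_caramel [(array([ 701., -166.,   77.]), 0.76)]
top warmer [(array([654., -53.,  -6.]), 0.63)]
top wheel_crown [(array([573., -20.,  83.]), 0.57)]
top guard_left [(array([588.,  10.,  85.]), 0.79)]
top start_top [(array([617.,  88.,  92.]), 0.47)]
top stop_top [(array([ 536., -132.,   95.]), 0.59)]
top jar_choc [(array([653., -52.,  -1.]), 0.54), (array([329., 310.,   0.]), 0.38)]
top jar_caramel [(array([ 700., -169.,   75.]), 0.64)]
0.8
```

View pics/top0.png

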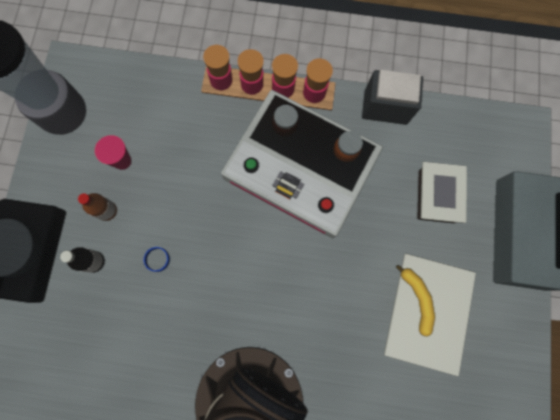

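View pics/scene0.png

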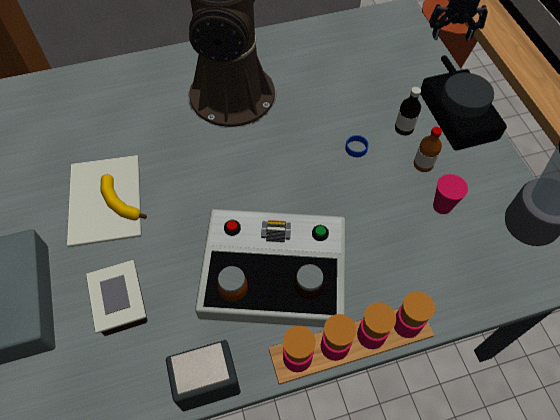

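move_arm --motion '[[[0, 0, 0], [0, 0, -0.05], 0], [[0, 0, 93], [-0.487, 0.536, -0.06], 0], [[0, 0, 93], [-0.487, 0.536, -0.06], 0], [[0, 0, 93], [-0.487, 0.536, -0.06], 0], [[0, 0, 93], [-0.487, 0.536, -0.06], 0], [[0, 0, 93], [-0.487, 0.536, -0.06], 0], [[0, 0, 93], [-0.487, 0.536, -0.06], 0], [[0, 0, 93], [-0.487, 0.536, -0.06], 0], [[0, 0, 93], [-0.487, 0.536, -0.06], 0], [[0, 0, 93], [-0.487, 0.536, -0.06], 0], [[0, 0, 93], [-0.487, 0.536, -0.06], 0], [[0, 0, 93], [-0.487, 0.536, -0.06], 0]]' --newtons 40

```text
clock: 2.0
tool_pos: [475.2, 136.1, 258.9]
eef_rot: [-3.141, -0.001, -0.378]
ft_force: [0.7, 0.6, -0.6]
gripper_width: -0.005
```

move_arm --motion '[[[0, 0, 0], [0.134, 0.108, 0], 0], [[0, 0, 0], [0.134, 0.108, 0], 0], [[0, 0, 0], [0.134, 0.108, 0], 0], [[0, 0, 0], [0.134, 0.108, 0], 0], [[0, 0, 0], [0.134, 0.108, 0], 0]]'

```text
clock: 2.5
tool_pos: [561.3, -16.8, 258.7]
eef_rot: [-3.141, -0.001, -0.382]
ft_force: [0.7, 0.9, 1.2]
gripper_width: 0.001
```

```bash
cat > h.py <<'E'
from station import arm, optics, nets
import cv2,numpy as np
def wray(s,u,v):
    K=s['mtx'];x=(u-K[0,2])/K[0,0];y=(v-K[1,2])/K[1,1];t=np.hypot(x,y)+1e-12
    d=np.array([np.sin(t)*x/t,np.sin(t)*y/t,np.cos(t)])
    R=cv2.Rodrigues(np.array(s['rvec'],float))[0];tv=np.array(s['tvec'],float).ravel()
    return R,tv,d
def atz(s,u,v,z):   # ray/plane intersection
    R,t,d=wray(s,u,v);c=-R.T@t;w=R.T@d;return c+w*(z-c[2])/w[2]
def bydepth(s,u,v):
    R,t,d=wray(s,u,v);return R.T@(d/d[2]*s['range_z'][int(v),int(u)]-t)
def pix(s,P):
    R=cv2.Rodrigues(np.array(s['rvec'],float))[0];p=R@np.array(P,float)+np.array(s['tvec'],float).ravel()
    r=np.hypot(p[0],p[1]);t=np.arctan2(r,p[2]);K=s['mtx']
    return K[0,0]*t*p[0]/r+K[0,2],K[1,1]*t*p[1]/r+K[1,2]
E
python3 - <<'E'
from h import *
s=optics.snapshot("wrist");np.save("w1.npy",s,allow_pickle=True)
for t in("wheel_crown","guard_left","start_top","stop_top"):
    print(t,[(np.round(d['position']),round(d['conf'],2),np.round(pix(s,d['position']))) for d in nets.mark_of("wrist",t)[:2]])
cv2.imwrite("pics/w1.png",cv2.resize(s['frame'],(800,600),interpolation=cv2.INTER_CUBIC)[...,::-1])
print(arm.get_obs()['tool_pos'],arm.get_obs()['clock'],s['mtx'])
E
```

```text
wheel_crown [(array([576., -18.,  89.]), 0.82, array([298., 172.]))]
guard_left [(array([587.,  12.,  84.]), 0.66, array([297., 142.])), (array([ 698., -167.,   76.]), 0.35, array([426., 242.]))]
start_top [(array([614.,  89.,  96.]), 0.71, array([294.,  65.])), (array([ 698., -167.,   79.]), 0.53, array([426., 243.]))]
stop_top [(array([ 534., -126.,   95.]), 0.59, array([298., 268.]))]
[559.35001455 -12.81780765 258.95818228] 2.75 [[325.1922621    0.         285.71301763]
 [  0.         325.1922621  204.47313568]
 [  0.           0.           1.        ]]
```

View pics/w1.png

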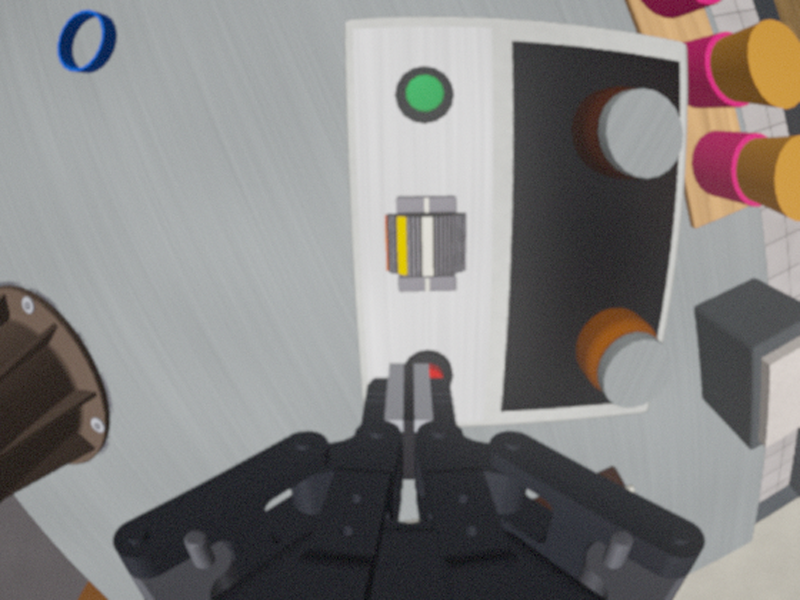

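Run:
```python
from h import *
s=np.load("w1.npy",allow_pickle=True).item()
G=[(427,204,84),(427,243,88),(427,284,84),(425,92,95),(425,92,88)]
P=[atz(s,u*.7,v*.7,z) for u,v,z in G]
for p,g in zip(P,G):print(g,p.round(1),bydepth(s,g[0]*.7,g[1]*.7).round(1))
d=P[0]-P[2];print("yaw",np.arctan2(-d[0],d[1]), np.linalg.norm(d)); d=P[3]-P[1];print(np.arctan2(-d[0],d[1]),np.linalg.norm(d[:2]))
o=arm.get_obs();y=o['eef_rot'][2]
for p in P:
    e=p-o['tool_pos'];print(np.round([e[0]*np.cos(y)+e[1]*np.sin(y),e[0]*np.sin(y)-e[1]*np.cos(y),-e[2]],1))
```

```text
(427, 204, 84) [588.4  10.1  84. ] [588.5  10.5  86.7]
(427, 243, 88) [577.6 -17.3  88. ] [577.7 -16.7  90.5]
(427, 284, 84) [565.5 -49.1  84. ] [565.7 -48.2  86.7]
(425, 92, 95) [617.3  88.4  95. ] [617.4  88.5  93.3]
(425, 92, 88) [617.8  88.9  88. ] [617.4  88.5  93.3]
yaw -0.3699722541101205 63.457604589978715
-0.35915172514999805 112.85792383896899
[ 18.6 -32.  175. ]
[ 18.6  -2.6 171. ]
[ 19.1  31.5 175. ]
[  16.6 -115.4  164. ]
[  16.8 -116.1  171. ]
```

move_arm --motion '[[[0, 0, 0], [0.0085, -0.0015, 0.05], 0], [[0, 0, 0], [0.0085, -0.0015, 0.1], 0], [[0, 0, 0], [0.0085, -0.0015, 0.145], 0], [[0, 0, 0], [0.0085, -0.0015, 0.164], 0], [[0, 0, 0], [0.0085, -0.0015, 0.167], 0], [[0, 0, 0], [0.0085, -0.0015, 0.167], 0]]'

```text
clock: 3.35
tool_pos: [567.9, -13.8, 92.3]
eef_rot: [-3.141, -0.0, -0.376]
ft_force: [0.4, 0.4, 0.3]
gripper_width: 0.0
```

move_arm --motion '[[[0, 0, 0], [0, 0, 0.003], 0], [[0, 0, 0], [0, 0, 0.005], 0], [[0, 0, 0], [0, 0, 0.006], 0], [[0, 0, 0], [0, 0, 0.006], 0]]'

```text
clock: 3.75
tool_pos: [568.1, -13.8, 86.7]
eef_rot: [-3.141, -0.001, -0.376]
ft_force: [0.0, -0.3, 0.8]
gripper_width: -0.0
```

move_arm --motion '[[[0, 0, 0], [0, 0, 0.001], 0], [[0, 0, 0], [0, 0, 0.0015], 0], [[0, 0, 0], [0, 0, 0.0015], 0]]'

```text
clock: 4.05
tool_pos: [568.1, -13.8, 85.2]
eef_rot: [-3.141, -0.001, -0.376]
ft_force: [-0.4, -0.1, 0.0]
gripper_width: -0.003
```

move_arm --motion '[[[0, 0, 0], [0, 0, 0.001], 0], [[0, 0, 0], [0, 0, 0.001], 0]]'

```text
clock: 4.25
tool_pos: [568.0, -13.8, 84.1]
eef_rot: [-3.141, -0.001, -0.376]
ft_force: [0.1, 0.3, -0.8]
gripper_width: -0.001
```

Run:
```python
from h import *
s=optics.snapshot("wrist")
o=arm.get_obs();print(o['tool_pos'],o['ft_force'],pix(s,o['tool_pos']),pix(s,[577.6,-17,88]))
cv2.imwrite("pics/w2.png",cv2.resize(s['frame'][120:330,180:460],(800,600),interpolation=cv2.INTER_CUBIC)[...,::-1])
```

```text
[568.03819955 -13.84316918  84.14780213] [-1.00189509  0.03250579  0.13047684] (np.float64(284.70705346958005), np.float64(243.7599489502702)) (np.float64(301.97449962312555), np.float64(245.71100498867563))
```

View pics/w2.png

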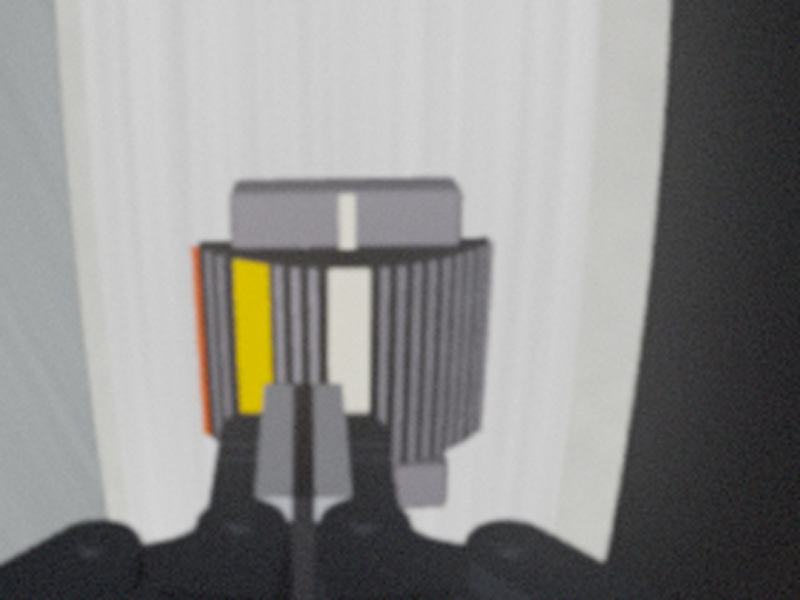

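move_arm --motion '[[[0, 0, 0], [0, 0, 0.001], 0], [[0, 0, 0], [0, 0, 0.001], 0]]'

```text
clock: 4.5
tool_pos: [567.9, -13.8, 83.0]
eef_rot: [-3.141, -0.0, -0.376]
ft_force: [0.1, 0.4, -0.4]
gripper_width: -0.001
```

move_arm --motion '[[[0, 0, 0], [0, 0, 0.001], 0], [[0, 0, 0], [0, 0, 0.001], 0]]'

```text
clock: 4.7
tool_pos: [567.8, -13.8, 81.8]
eef_rot: [-3.141, -0.0, -0.376]
ft_force: [0.7, 0.3, 0.8]
gripper_width: -0.002
```

Run:
```python
from h import *
s=optics.snapshot("wrist");o=arm.get_obs();p=np.array(o['tool_pos']);print(p)
R=cv2.Rodrigues(np.array(s['rvec']))[0];print("cam",-R.T@np.array(s['tvec']).ravel(), R[2])
y=o['eef_rot'][2];ty=np.array([np.sin(y),-np.cos(y),0])
for a in(-11,0,11):
  for h in (0,19):q=pix(s,p+a*ty+[0,0,h]);print(a,h,(np.array(q)-[180,120])*800/280)
for u in(275,303,325):
  for v in (340,375,390,400,420,450,480,490):
    print((u,v),bydepth(s,180+u*.35,120+v*.35).round(1))
```

```text
[567.88362328 -13.81651519  81.92031704]
cam [599.0594072   64.2521289  255.94240485] [-0.11747091 -0.30117358 -0.94630601]
-11 0 [299.17446564 304.82404914]
-11 19 [298.9995522  344.71219647]
0 0 [299.18019288 353.60654944]
0 19 [299.01516818 397.16495054]
11 0 [299.19055872 400.03598665]
11 19 [299.03588122 446.59437406]
(275, 340) [565.2  -7.3  86.1]
(275, 375) [562.3 -14.4  86.6]
(275, 390) [568.2  -2.1 118.8]
(275, 400) [568.4  -2.  122.5]
(275, 420) [568.7  -1.6 129.9]
(275, 450) [568.9  -1.8 138.6]
(275, 480) [569.1  -1.9 146.7]
(275, 490) [569.1  -2.  149.1]
(303, 340) [570.7  -8.7  87.7]
(303, 375) [568.  -15.7  88.3]
(303, 390) [572.7  -3.6 119.1]
(303, 400) [572.4  -4.2 121.6]
(303, 420) [573.   -2.7 130.9]
(303, 450) [572.8  -3.2 138.9]
(303, 480) [572.6  -3.5 146.3]
(303, 490) [572.8  -3.2 149.4]
(325, 340) [574.9 -10.1  88.1]
(325, 375) [572.1 -17.3  88.4]
(325, 390) [576.1  -4.8 119.4]
(325, 400) [576.   -5.  122.4]
(325, 420) [575.9  -4.7 129.6]
(325, 450) [575.6  -4.9 138. ]
(325, 480) [575.6  -4.5 146.7]
(325, 490) [575.4  -4.7 148.8]
```

The depth picture shows the fingertips ending at about z = 118, while the reported TCP is at 82. So the real tips sit about 35 mm higher than reported, which explains the lack of contact. x and y agree. I'll carry on down, going by force.

move_arm --motion '[[[0, 0, 0], [0, 0, 0.01], 0], [[0, 0, 0], [0, 0, 0.018], 0], [[0, 0, 0], [0, 0, 0.022], 0], [[0, 0, 0], [0, 0, 0.022], 0]]'

```text
clock: 5.15
tool_pos: [567.2, -13.8, 58.9]
eef_rot: [-3.141, 0.001, -0.376]
ft_force: [-0.1, -1.4, 0.2]
gripper_width: 0.001
```

Run:
```python
from h import *
s=optics.snapshot("wrist");o=arm.get_obs();print(o['tool_pos'],o['ft_force'],o['clock'])
z=np.array([[bydepth(s,180+u*.35,120+v*.35) for v in range(340,480,4)] for u in (275,325)])
print(z[:,:,2].round(0).tolist())
cv2.imwrite("pics/w3.png",cv2.resize(s['frame'][120:330,180:460],(800,600),interpolation=cv2.INTER_CUBIC)[...,::-1])
```

```text
[567.51391383 -13.77940044  59.34812261] [ 0.32088563  0.61379754 -0.08235505] 5.2
[[87.0, 87.0, 87.0, 86.0, 87.0, 86.0, 88.0, 88.0, 88.0, 87.0, 87.0, 93.0, 95.0, 97.0, 98.0, 100.0, 100.0, 101.0, 102.0, 106.0, 107.0, 108.0, 109.0, 110.0, 112.0, 112.0, 114.0, 114.0, 117.0, 116.0, 118.0, 119.0, 119.0, 121.0, 122.0], [90.0, 89.0, 89.0, 88.0, 89.0, 88.0, 87.0, 89.0, 88.0, 89.0, 89.0, 93.0, 95.0, 98.0, 98.0, 99.0, 102.0, 102.0, 103.0, 105.0, 107.0, 108.0, 109.0, 111.0, 111.0, 112.0, 113.0, 115.0, 116.0, 118.0, 119.0, 119.0, 120.0, 122.0, 123.0]]
```

View pics/w3.png

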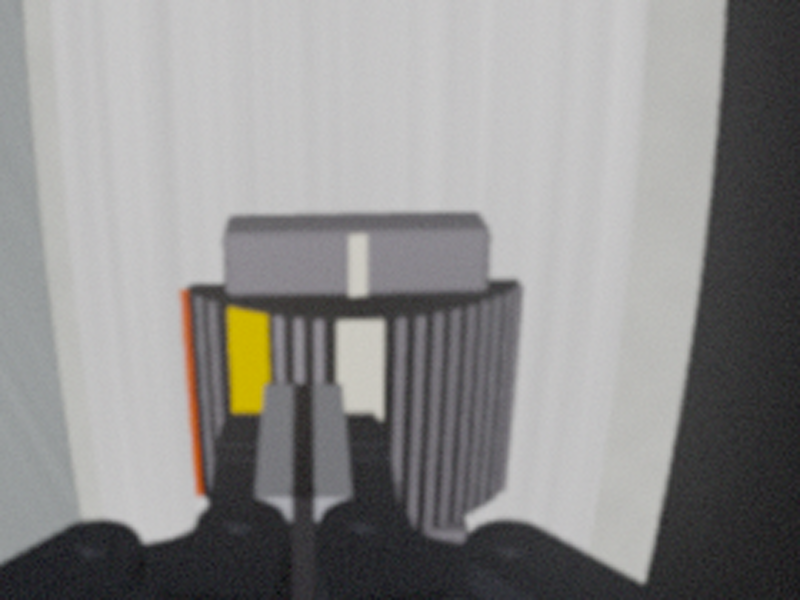

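move_arm --motion '[[[0, 0, 0], [0, 0, 0.003], 0], [[0, 0, 0], [0, 0, 0.005], 0], [[0, 0, 0], [0, 0, 0.005], 0]]'

```text
clock: 5.5
tool_pos: [567.9, -13.8, 54.6]
eef_rot: [-3.141, -0.0, -0.376]
ft_force: [-1.1, 0.7, 9.6]
gripper_width: 0.003
```

move_arm --motion '[[[0, 0, 0], [0.004, 0, -0.0003], 0], [[0, 0, 0], [0.009, 0, -0.0005], 0], [[0, 0, 0], [0.014, 0, -0.0005], 0], [[0, 0, 0], [0.018, 0, -0.0003], 0], [[0, 0, 0], [0.02, 0, 0], 0], [[0, 0, 0], [0.02, 0, 0], 0]]'

```text
clock: 6.1
tool_pos: [587.7, -21.3, 55.2]
eef_rot: [-3.14, -0.002, -0.376]
ft_force: [1.2, -0.2, 6.7]
gripper_width: 0.001
```

Run:
```python
from h import *
s=optics.snapshot("wrist");o=arm.get_obs();print(o['tool_pos'],o['ft_force'],o['clock'])
cv2.imwrite("pics/w4.png",cv2.resize(s['frame'][120:330,180:460],(800,600),interpolation=cv2.INTER_CUBIC)[...,::-1])
```

```text
[587.53309531 -21.21793845  55.18291573] [0.42300019 0.17127513 6.35512237] 6.15
```

View pics/w4.png

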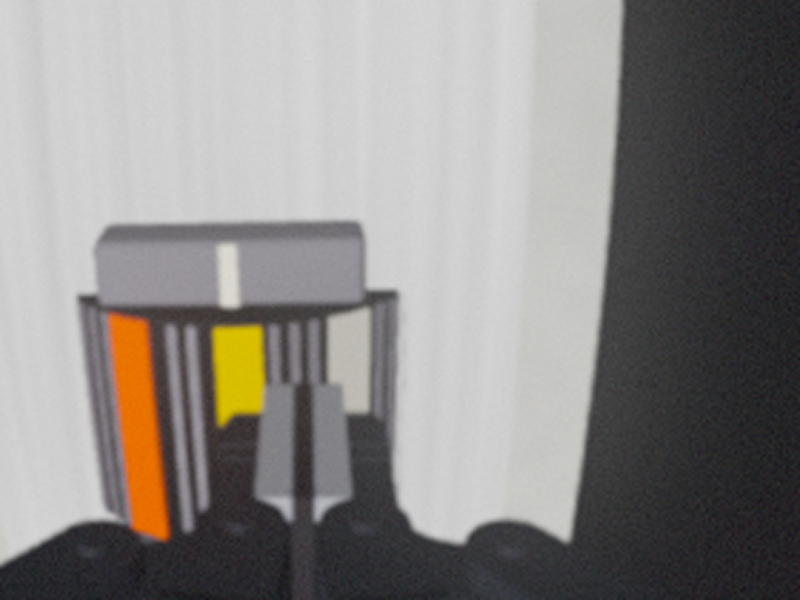

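Yellow (px 238) is now at the index line (228). I'll lift, go back and repeat the stroke.

move_arm --motion '[[[0, 0, 0], [0, 0, -0.012], 0], [[0, 0, 0], [0, 0, -0.012], 0], [[0, 0, 0], [-0.021, 0, -0.012], 0], [[0, 0, 0], [-0.021, 0, -0.012], 0], [[0, 0, 0], [-0.021, 0, -0.005], 0], [[0, 0, 0], [-0.021, 0, -0.001], 0], [[0, 0, 0], [-0.021, 0, 0.0005], 0], [[0, 0, 0], [-0.021, 0, 0.0005], 0]]'

```text
clock: 6.95
tool_pos: [568.8, -13.6, 54.5]
eef_rot: [-3.14, -0.002, -0.377]
ft_force: [-1.2, 1.3, 10.4]
gripper_width: -0.003
```

move_arm --motion '[[[0, 0, 0], [0.004, 0, -0.0003], 0], [[0, 0, 0], [0.009, 0, -0.0005], 0], [[0, 0, 0], [0.014, 0, -0.0005], 0], [[0, 0, 0], [0.018, 0, -0.0003], 0], [[0, 0, 0], [0.0195, 0, 0], 0], [[0, 0, 0], [0.0195, 0, 0], 0], [[0, 0, 0], [0.0195, 0, -0.04], 0], [[0, 0, 0], [0.0195, 0, -0.08], 0], [[0, 0, 0], [0.0195, 0, -0.08], 0]]'

```text
clock: 7.85
tool_pos: [590.0, -21.3, 138.9]
eef_rot: [-3.138, -0.009, -0.377]
ft_force: [0.9, -0.5, 0.9]
gripper_width: 0.001
```

Run:
```python
from h import *
s=optics.snapshot("wrist");o=arm.get_obs();p=o['tool_pos'];print(p,o['eef_rot'],o['ft_force'],o['clock'])
y=o['eef_rot'][2]
for d in nets.mark_of("wrist","start_top")[:2]:
    print(d['position'],d['conf'],pix(s,d['position']))
m=nets.cut_out("wrist","start_top")[0]['region'];v,u=np.nonzero(m);print(u.mean(),v.mean(),len(u))
# green pixels
f=s['frame'].astype(int);g=(f[...,1]>f[...,0]+40)&(f[...,1]>f[...,2]+30);n,l,st,c=cv2.connectedComponentsWithStats(g.astype(np.uint8));k=1+st[1:,4].argmax();print(c[k],st[k])
for Q in (atz(s,*c[k],93),bydepth(s,*c[k])):
    e=Q-p;print(Q,[e[0]*np.cos(y)+e[1]*np.sin(y),e[0]*np.sin(y)-e[1]*np.cos(y),-e[2]])
cv2.imwrite("pics/w5.png",cv2.resize(s['frame'][20:320,130:530],(800,600),interpolation=cv2.INTER_CUBIC)[...,::-1])
```

```text
[588.76332794 -21.169241   136.66242807] [-3.13895366 -0.00668928 -0.3767554 ] [-0.53527919  0.15802906 -0.67392224] 7.9
[618.2, 90.8, 96.9] 0.68 (np.float64(261.0819893573311), np.float64(52.293242952220396))
261.1653963414634 58.02896341463415 1312
[260.63707165  57.22352025] [ 240   38   42   40 1284]
[616.64787858  88.3607058   93.        ] [np.float64(-14.367838359637222), np.float64(-112.10674659726338), np.float64(43.662428072520555)]
[616.66964988  88.13477241  94.58148279] [np.float64(-14.26447191239771), np.float64(-111.90466922188783), np.float64(42.08094528215119)]
```

View pics/w5.png

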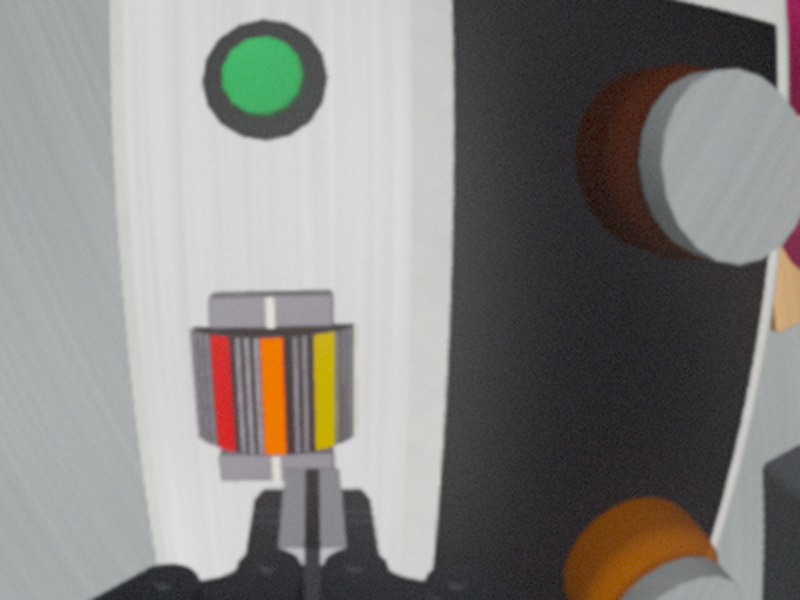

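Orange sits on both index lines. Next is the start button.

move_arm --motion '[[[0, 0, 0], [-0.0145, -0.05, 0], 0], [[0, 0, 0], [-0.0145, -0.1, 0], 0], [[0, 0, 0], [-0.0145, -0.1125, 0], 0], [[0, 0, 0], [-0.0145, -0.1125, 0.04], 0], [[0, 0, 0], [-0.0145, -0.1125, 0.06], 0], [[0, 0, 0], [-0.0145, -0.1125, 0.067], 0], [[0, 0, 0], [-0.0145, -0.1125, 0.067], 0]]'

```text
clock: 8.7
tool_pos: [613.5, 88.6, 65.4]
eef_rot: [3.141, 0.001, -0.377]
ft_force: [0.2, -0.3, 1.6]
gripper_width: 0.0
```

move_arm --motion '[[[0, 0, 0], [0.003, -0.001, -0.003], 0], [[0, 0, 0], [0.003, -0.001, 0], 0], [[0, 0, 0], [0.003, -0.001, 0.003], 0], [[0, 0, 0], [0.003, -0.001, 0.005], 0], [[0, 0, 0], [0.003, -0.001, 0.005], 0]]'

```text
clock: 9.2
tool_pos: [617.2, 88.4, 60.7]
eef_rot: [-3.141, -0.0, -0.377]
ft_force: [3.2, -1.3, 2.9]
gripper_width: 0.002
```

move_arm --motion '[[[0, 0, 0], [0, 0, 0.002], 0], [[0, 0, 0], [0, 0, 0.003], 0], [[0, 0, 0], [0, 0, 0.003], 0]]'

```text
clock: 9.5
tool_pos: [617.3, 88.4, 57.8]
eef_rot: [-3.141, -0.0, -0.377]
ft_force: [0.4, -1.1, 4.6]
gripper_width: 0.003
```

move_arm --motion '[[[0, 0, 0], [0, 0, 0.001], 0], [[0, 0, 0], [0, 0, 0.002], 0], [[0, 0, 0], [0, 0, 0.002], 0]]'

```text
clock: 9.8
tool_pos: [617.5, 88.4, 57.3]
eef_rot: [-3.141, -0.001, -0.377]
ft_force: [-7.4, -2.3, 27.7]
gripper_width: -0.004
```

The force jumped from 4.6 to 28 N with no further travel, so the button is bottomed. I'll release and back off.

move_arm --motion '[[[0, 0, 0], [0, 0, -0.003], 0], [[0, 0, 0], [0, 0, -0.02], 0], [[0, 0, 0], [0, 0, -0.06], 0], [[0, 0, 0], [0, 0, -0.1], 0], [[0, 0, 0], [0, 0.06, -0.13], 0], [[0, 0, 0], [0, 0.1, -0.13], 0], [[0, 0, 0], [0, 0.1, -0.13], 0], [[0, 0, 0], [0, 0.1, -0.13], 0]]'

```text
clock: 10.6
tool_pos: [580.0, -5.7, 187.4]
eef_rot: [-3.141, -0.001, -0.379]
ft_force: [0.6, 0.6, 0.3]
gripper_width: 0.001
```

Run:
```python
from h import *
s=optics.snapshot("wrist");o=arm.get_obs();print(o['tool_pos'],o['ft_force'],o['clock'])
f=s['frame'].astype(int);g=(f[...,1]>f[...,0]+40)&(f[...,1]>f[...,2]+30);n,l,st,c=cv2.connectedComponentsWithStats(g.astype(np.uint8));k=1+st[1:,4].argmax();print(bydepth(s,*c[k]))
cv2.imwrite("pics/w6.png",cv2.resize(s['frame'],(800,600),interpolation=cv2.INTER_CUBIC)[...,::-1])
```

```text
[580.36257832  -4.72918383 187.11367559] [ 0.05625255  0.79807186 -1.58883354] 10.65
[616.61625111  88.41458216  95.02846372]
```

View pics/w6.png

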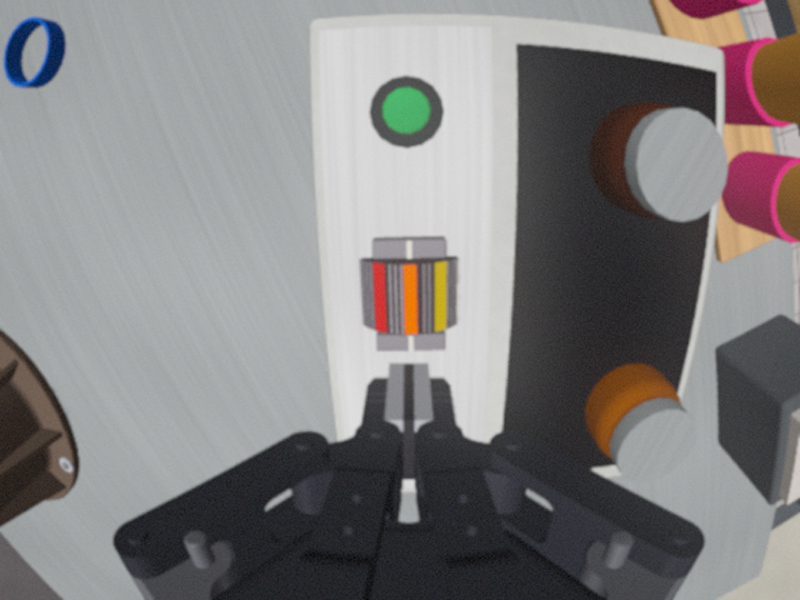

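```bash
python3 -c "
from station import job;print(job.sign_off())"
```

```text
the job is handed in; nothing more can be done
None
```

I rolled the wheel from white to orange, then pressed the green start button and let it come back up. I handed the job in at about 10.7 s; sign-off reports no verdict.

- **Wheel:** it took two fingertip strokes of about 20 mm, white to yellow and then yellow to orange, pressing with about 6–10 N. The last picture shows orange on both white index lines.
- **Start button:** the force reached 4.6 N near the end of its travel, then jumped to 28 N with no further movement. I took that as fully down. After release its top measured z ≈ 95 mm, the same as before the press.
- **Other things:** I never went near the stop button. The jars look unmoved in the last picture, and the gripper was clear of everything. I did not re-measure the bottles and other items, but the arm did not go near them after its first move.

**One disagreement:** the real fingertips sat about 30–35 mm higher than the reported TCP. I found this in the wrist depth image when no contact came at the expected height, and then worked by force and depth instead.

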